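# Feel for the hidden thermowell of a dry-block heater and seat the probe

## Task

Take the blue-handled thermometer probe from its stand and seat it in the dry-block heater's well: the well opens in the floor of the slot in the heater's cover but is hidden under a flush black shutter that gives way to light pressure, so feel for it by sliding the probe's sprung tip gently along the slot until it drops in, then push the probe down by hand (do not let it drop) until its flange is flush on the cover, and leave it standing there upright. Be gentle throughout (never more than about 15 N on the probe's metal sheath) and do not disturb the two dropper bottles and the timer.

Things in the scene. Friction and masses are not known exactly. Their poses are not given: they have to be found in the camera images.
- heater: fixed grey-white dry-block heater, 100 (x) x 180 (y) x 75 mm high, turned about z; origin at the centre of its underside, z up, x and y along its sides. In the middle of its flat grey cover (top 75 mm above the origin) is a slot 13 mm wide and 72 mm long, along the heater's y (-36 to +36 mm), 3 mm deep, with a rigid black floor
- slot_mid (a point): centre of the slot, level with the cover's top; axes as the heater's. On the slot's centre line is one round well, 11 mm wide and 50 mm deep, its centre anywhere from y = -25 to +25 mm of here. It is not seen or measured: a black shutter closes it flush with the slot's floor, 3 mm below this point, and sinks straight down under 0.2 to 0.4 N (sprung)
- stand_hole (a point): fixed probe stand: a grey block 50 x 50 mm on a dark 64 x 64 mm foot, 55 mm high, which may be turned about z; this point is the mouth of its 13 x 13 mm square bore, in the middle of its top face. The probe hangs in it by its flange. (A white dispenser, over 0.4 m tall, stands behind the heater's left end, round x = 0.70, y = 0.02 m: go round in front of it)
- probe_center (a point): loose thermometer probe (0.1 to 0.2 kg), upright in the stand at the start; this point is on its axis, half-way up the handle, 37 mm above the flange's underside. Handle: blue cylinder, 22 mm diameter, from 4 to 70 mm above the flange's underside, with a 12 mm wide black stub to 74 mm; its z axis points along the handle, away from the tip
- flange (a point): centre of the underside of the probe's steel flange (disc of 30 mm diameter, 4 mm thick), which comes to lie on the cover when the probe is home
- probe: the whole probe (handle, flange, sheath); origin at the flange point, z along the handle away from the tip
- sheath: the probe's steel sheath, 8 mm diameter with a round end; origin at the very tip, 45 mm below the flange's underside when free. It is sprung: it gives up to 8 mm into the handle, at 1.5 N to start and 0.3 N more for each mm, then is solid
- bottle_blue_center (a point): loose dropper bottle with blue cap, 27 mm diameter, 66 mm high; centre. Bystander
- bottle_red_center (a point): loose dropper bottle with red cap, 27 mm diameter, 66 mm high; centre. Bystander
- timer_loose_center (a point): loose white bench timer lying flat, 60 x 66 mm, 19 mm high; centre. Bystander
There are look-alikes about, which are no part of the job. Of the things like the probe, leave any that is red, turquoise or yellow; of the rest the larger one is meant.

How it is judged:
By the outcome, as a careful person would: the job done as asked, in the order asked, and still so for the second after the job is handed in, with the robot touching nothing.
It also fails if it takes over 64 s, if anything falls off the work surface, if the arm or the gripper's body presses on something with over 40 N, if the wrist force passes 120 N, or if a joint passes its speed limit or range.

## Robot

A 6-joint arm with a two-finger parallel gripper is mounted at the origin on a cart in front of the work surface, level with it; the furniture and walls round the work are solid. World frame = base frame: x ahead of the robot, y to its left, z up, the work surface at z = 0. Lengths are in m, angles in rad, forces in N, time in s.
With the tool pointing down it reaches from about 0.375 to 0.825 m from the base axis. Payload 5.5 kg.
Tool frame: the origin (TCP) lies midway between the tips of the shut fingers; the grasp point (between the pads) lies 19 mm behind it; x points along the fingers, z is the direction in which the jaws open and shut, and the axes are right-handed (so a half turn about x gives the same grasp; the last joint's range is limited). The gripper opens to 85 mm and grips with 20 to 120 N. Pads are 22 mm wide; open, the fingers measure 114 mm over their backs; the gripper's body (76 mm by 85 mm) begins 54 mm behind the grasp point. The pads swing forward as they close: fully open they stand 13 mm farther back than shut.
Start: joints at [-1.101, 0.314, -0.047, 1.21, 0, 1.571], TCP at [0.272, -0.535, 0.231] pointing down, gripper open.
Joint ranges: [-2.67, 2.67], [-0.69, 1.73], [-1.03, 1.25], [-2.08, 2.16], [-1.42, 1.45], [-3.14, 3.14]. Speed limits (rad/s): [2.39, 2.39, 3.01, 3.14, 3.14, 3.14].

## Interface

Orientations are given as a unit quaternion [x, y, z, w].
In Python, from station import sensors, read_camera, camera_info, finish_job, nets gives the robot as it stands.
- The arm moves only by the tool step_arm, never from a script. Its argument "moves" is a list of rows, each a list of 7 numbers: the opening, from 0 (shut) to 1 (fully open), then the shift along the tool's x, y, z in cm, then the turn, a rotation vector about the tool's x, y, z in rad. A call has 1 to 5 rows; each row is the pose to reach, as a shift and turn from the pose measured when the call began, along the tool's axes at that moment; what a row does not reach only later rows make up. A row lasts 1/10 s, in which the tool goes at most 50 mm and 8.59 degrees, less where a joint would pass 70% of its speed; a pose out of reach is approached as far as the arm can. A call with a gripper value outside its range is refused whole. The fingers move at their own pace and stop on an object; "squeeze" is the grip in N (left out, the last holds). Time passes only in rows, so rows that repeat a pose let the fingers close. It gives the time, the measured TCP pose, the force and the opening at its end, in the units of the state.
- sensors.sense(): the state, without advancing time (a new reading comes with each control period).
- read_camera(name): name is "scene" or "top" or "wrist"; returns the picture (400x640x3 uint8, red, green, blue); there is no depth.
- camera_info(name): a dict with "camera_matrix" (3x3 intrinsics, pixels), "position" and "orientation" of the camera in the world. Camera axes: x right, y up, looking along -z (the intrinsics and any distortion apply to the point x, -y, -z); pixel columns grow to the right and rows downward; lengths in m; the calibration is good to about 2 mm. A picture is of the moment at which its call begins: read the wrist's pose just before it. camera_info takes no time and is no camera call; for the wrist camera it gives the pose at the moment of the call.
- finish_job(): hands the job in, once; it reports no verdict.
Trained networks look in the newest picture that a camera, given by its name, has taken for a name from the list of things; names that differ only in an ending like _2 or _b are one class to them, and where a whole thing is asked for, a point or a joint stands for the part that bears it (a point fixed in the world has none). Each returns a list of dicts, best first, with "p" (0 to 1); they miss things now and then, are a little off and sometimes report something else, mostly with a low value. They report only what shows in the picture. A call takes as long as a camera call. They do not tell look-alikes from the thing itself.
- nets.recognise(camera, target): "location" ([column, row] in pixels, amid what is visible of it).
- nets.silhouettes(camera, target): "mask" (400x640 bool, what is visible of it) and "location" ([column, row] in pixels, amid what is visible of it).
- nets.mark_of(camera, target): "location" ([column, row] in pixels: a listed point, or the origin of a listed thing).
The state is a dict: "time_s": time; "joint_pos": joint angles; "dq": joint speeds; "joint_torque": joint torques, N m; "eef_pos": TCP position; "eef_rot": TCP orientation; "contact_force": force on the tool from outside, world axes, zero at the start; "wrist_torque": the same for the moment, N m; "grip_width": finger opening in m.
Only numpy, scipy, OpenCV 4.12 (cv2) and the standard library are available. Lean on these libraries where they do the work, as an engineer would, in place of code of your own. Each camera call takes 0.05 s, during which the arm holds its last target.

## Working session

There is one attempt and no reset: what is moved stays moved. The work goes in short steps, Python scripts to look and compute and a tool call to move; the robot and the scene stay as the last step left them, time stands still between calls to the robot, and variables do not carry over. Pictures are saved under pics/ and viewed, and the job is handed in when it is done.

Besides the shell and the picture viewer there is one more tool, called after ">>>" in YAML: its name, and indented under it one key for each argument. step_arm: Moves the arm, as the interface text tells. Its arguments: {"type":"object","properties":{"moves":{"type":"array"},"squeeze":{"type":"number"}},"required":["moves"]}

```bash
ls; mkdir -p pics; python3 - <<'E'
from station import sensors, read_camera, camera_info
import cv2
print(sensors.sense())
for n in ("scene","top","wrist"):
    im=read_camera(n); cv2.imwrite(f"pics/{n}0.png",im[:,:,::-1]); print(n,camera_info(n))
E
```

```text
pics
{'time_s': 0.0, 'joint_pos': array([-1.10099397e+00,  3.14269280e-01, -4.80717262e-02,  1.21018693e+00,
       -4.79548186e-06,  1.57081271e+00]), 'dq': array([ 1.32223601e-03,  6.31050571e-04, -1.63441268e-05,  6.05850534e-04,
        3.23155743e-04, -1.96645187e-04]), 'joint_torque': array([-9.88372740e-04, -5.39584923e+01,  3.39754450e+01,  1.89900206e-02,
       -2.20983011e-04,  4.10921643e-06]), 'eef_pos': array([ 0.27136579, -0.53448558,  0.23041185]), 'eef_rot': array([ 0.37021884,  0.60316152, -0.36958122,  0.6021162 ]), 'contact_force': array([ 0.10207836, -0.25355543,  0.15598594]), 'wrist_torque': array([-0.00093816,  0.01702118,  0.00540929]), 'grip_width': 0.08558582662833358}
scene {'camera_matrix': array([[404.26893646,   0.        , 317.47344843],
       [  0.        , 404.26893646, 197.26903893],
       [  0.        ,   0.        ,   1.        ]]), 'position': array([0.36235748, 0.15443038, 0.71692479]), 'orientation': array([-0.10327819,  0.33313213,  0.90217329, -0.25385028])}
top {'camera_matrix': array([[421.68889721,   0.        , 318.80123622],
       [  0.        , 421.68889721, 196.94906466],
       [  0.        ,   0.        ,   1.        ]]), 'position': array([ 0.59305347, -0.32959392,  0.9567591 ]), 'orientation': array([ 0.03335804, -0.00272694, -0.69937724,  0.71396868])}
wrist {'camera_matrix': array([[311.57831458,   0.        , 318.21986338],
       [  0.        , 311.57831458, 204.46847031],
       [  0.        ,   0.        ,   1.        ]]), 'position': array([ 0.34327867, -0.49813032,  0.37210444]), 'orientation': array([-0.13406244,  0.08276804, -0.51685938,  0.84144703])}
```

View pics/scene0.png

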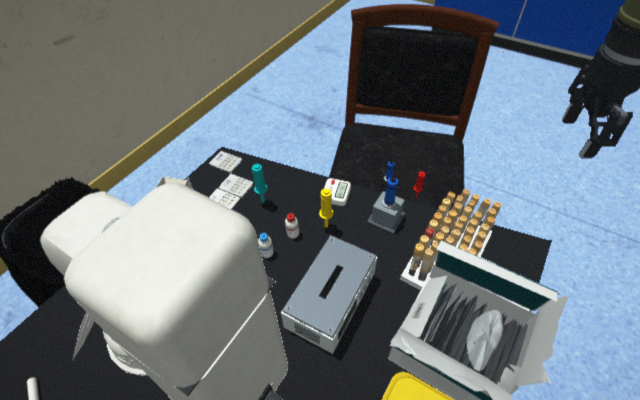

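View pics/top0.png

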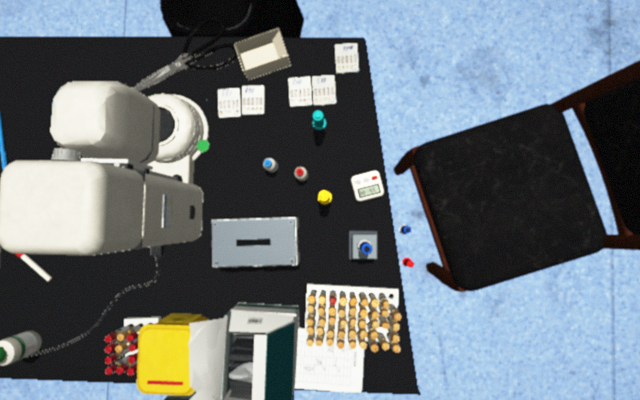

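View pics/wrist0.png

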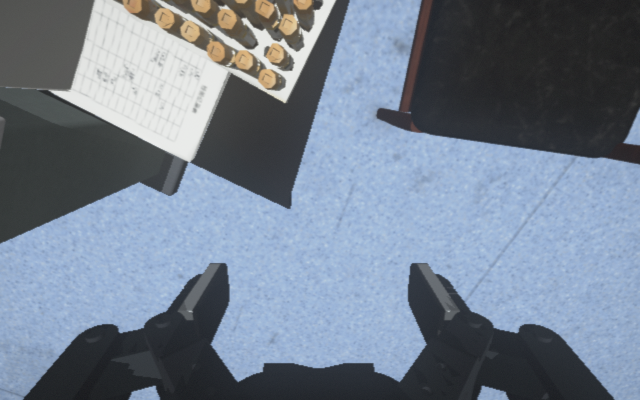

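The scene shows the heater (330,290), the stand with the blue probe (388,205) and the smaller blue and red decoys behind it. In the top view the heater slot is at (255,242) and the stand at (364,245). Next I'll measure them.

```bash
cat > h.py <<'E'
import numpy as np, cv2
from scipy.spatial.transform import Rotation as R
from station import sensors, read_camera, camera_info, nets
def ray(ci,px):
    K=ci["camera_matrix"]; d=np.linalg.inv(K)@np.array([px[0],px[1],1.]); d=np.array([d[0],-d[1],-d[2]])
    return np.array(ci["position"]), R.from_quat(ci["orientation"]).apply(d)
def onz(ci,px,z):
    p,d=ray(ci,px); return p+d*(z-p[2])/d[2]
def proj(ci,P):
    c=R.from_quat(ci["orientation"]).inv().apply(np.array(P)-ci["position"]); K=ci["camera_matrix"]
    return np.array([K[0,0]*c[0]/-c[2]+K[0,2], K[1,1]*-c[1]/-c[2]+K[1,2]])
def tri(rs):
    A=np.zeros((3,3));b=np.zeros(3)
    for p,d in rs:
        d=d/np.linalg.norm(d);M=np.eye(3)-np.outer(d,d);A+=M;b+=M@p
    return np.linalg.solve(A,b)
E
python3 - <<'E'
from h import *
np.set_printoptions(precision=4,suppress=True)
L={}
for c in ("scene","top"):
    read_camera(c);ci=camera_info(c)
    for t in ("slot_mid","stand_hole","probe_center","flange","bottle_blue_center","bottle_red_center","timer_loose_center"):
        r=nets.mark_of(c,t)
        print(c,t,[(np.round(k["location"],1),round(k["p"],2)) for k in r[:4]])
        if r: L[c,t]=[ray(ci,k["location"]) for k in r[:4]]
for t in ("slot_mid","stand_hole","probe_center","flange","bottle_blue_center","bottle_red_center","timer_loose_center"):
    if ("scene",t) in L and ("top",t) in L:
        for a in L["scene",t]:
            for b in L["top",t]:
                P=tri([a,b]); e=np.linalg.norm(np.cross(a[1]/np.linalg.norm(a[1]),P-a[0]))
                if e<0.01: print(t,P,round(e,4))
ci=camera_info("top")
for px in [(213,218),(298,217),(299,267),(213,269),(238,242),(272,242)]: print("heater",onz(ci,px,.075))
for px in [(350,232),(376,232),(378,261),(350,261)]: print("stand",onz(ci,px,.055))
E
```

```text
scene slot_mid [(array([329.5, 282.9]), 0.76), (array([334.6, 192.9]), 0.43)]
scene stand_hole [(array([387.2, 203.9]), 0.58)]
scene probe_center [(array([389.7, 191.7]), 0.91), (array([332.3, 200.4]), 0.8), (array([422.1, 182.4]), 0.68), (array([389.4, 169.8]), 0.67)]
scene flange [(array([323.9, 214.1]), 0.89), (array([260.6, 187.6]), 0.85), (array([387.8, 203. ]), 0.57), (array([418.9, 184.4]), 0.54)]
scene bottle_blue_center [(array([261.6, 242.1]), 0.58)]
scene bottle_red_center [(array([289.5, 222.6]), 0.73), (array([387.9, 205.1]), 0.31)]
scene timer_loose_center [(array([335.1, 190.7]), 0.58)]
top slot_mid [(array([251.6, 242.1]), 0.81), (array([270.4, 166.3]), 0.61)]
top stand_hole [(array([364.8, 245. ]), 0.95), (array([298.7, 175.7]), 0.63)]
top probe_center [(array([260.1, 240.2]), 0.7), (array([317.4, 120.6]), 0.58), (array([366.3, 243.6]), 0.54), (array([325.3, 195.5]), 0.52)]
top flange [(array([364.3, 248.2]), 0.71), (array([401.8, 229.4]), 0.67), (array([318.9, 120.5]), 0.64), (array([324.8, 194.7]), 0.62)]
top bottle_blue_center [(array([270.1, 163.5]), 0.54)]
top b
[... 351 characters left out ...]
0.0873] 0.0069
probe_center [ 0.5458 -0.3867  0.1523] 0.0015
flange [ 0.6441 -0.3026  0.0403] 0.0007
flange [ 0.8032 -0.2878  0.0489] 0.0029
flange [ 0.5339 -0.3879  0.0573] 0.0021
flange [ 0.5693 -0.4863 -0.0647] 0.0016
bottle_blue_center [ 0.7136 -0.1787  0.0369] 0.0024
bottle_red_center [ 0.6911 -0.2477  0.0397] 0.003
timer_loose_center [ 0.6733 -0.4053 -0.0005] 0.0011
heater [ 0.5888 -0.0681  0.075 ]
heater [ 0.5948 -0.2482  0.075 ]
heater [ 0.4909 -0.2528  0.075 ]
heater [ 0.4819 -0.0718  0.075 ]
heater [ 0.5396 -0.123   0.075 ]
heater [ 0.5414 -0.1948  0.075 ]
stand [ 0.5654 -0.358   0.055 ]
stand [ 0.5667 -0.4131  0.055 ]
stand [ 0.5056 -0.4182  0.055 ]
stand [ 0.5041 -0.3591  0.055 ]
```

```bash
python3 - <<'E'
import cv2
t=cv2.imread("pics/top0.png"); s=cv2.imread("pics/scene0.png")
cv2.imwrite("pics/topc.png",cv2.resize(t[120:320,200:430],None,fx=3,fy=3,interpolation=cv2.INTER_CUBIC)[:600,:700])
cv2.imwrite("pics/scenec.png",cv2.resize(s[140:360,240:500],None,fx=2.7,fy=2.7,interpolation=cv2.INTER_CUBIC))
E
```

```text
(no output)
```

View pics/topc.png

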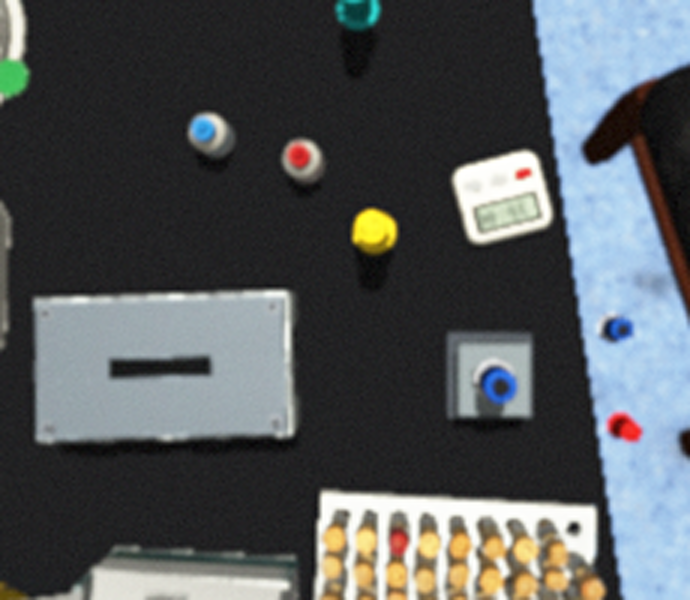

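View pics/scenec.png

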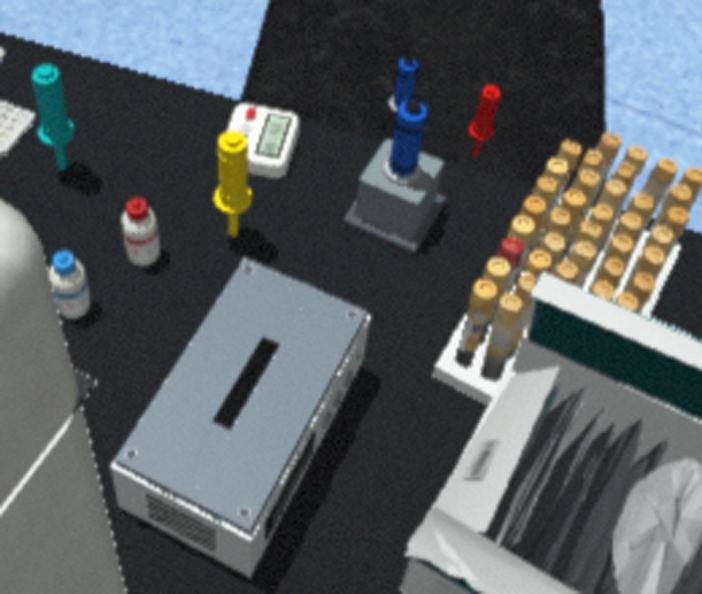

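```bash
cat >> h.py <<'E'
np.set_printoptions(precision=4,suppress=True)
def down(yaw):
    # tool x down, tool z (jaw) along world dir at angle yaw
    x=np.array([0,0,-1.]); z=np.array([np.cos(yaw),np.sin(yaw),0]); y=np.cross(z,x)
    return R.from_matrix(np.column_stack([x,y,z]))
def move(tgt,Rt):
    s=sensors.sense(); R0=R.from_quat(s["eef_rot"]); d=R0.inv().apply(np.array(tgt)-s["eef_pos"])*100
    rv=(R0.inv()*Rt).as_rotvec()
    print("shift cm",d,"rotvec",rv,"deg",np.degrees(np.linalg.norm(rv)))
def st():
    s=sensors.sense(); print("t",s["time_s"],"p",s["eef_pos"],"F",s["contact_force"],"T",s["wrist_torque"],"g",s["grip_width"],"q",s["joint_pos"]); return s
E
python3 - <<'E'
from h import *
s=st(); Rm=R.from_quat(s["eef_rot"]).as_matrix(); print(Rm)
ci=camera_info("wrist"); R0=R.from_quat(s["eef_rot"])
print("cam in tool", R0.inv().apply(ci["position"]-s["eef_pos"]), (R0.inv()*R.from_quat(ci["orientation"])).as_matrix())
S=camera_info("scene");T=camera_info("top")
for a,b in [((437,243),(299,305)),((552,268),(297,400)),((550,268),(296,308))]: print(tri([ray(S,a),ray(T,b)]))
for y in (0,np.pi): print(y); move([.48,-.388,.22],down(y+np.radians(2.4)))
E
```

```text
t 0.95 p [ 0.2716 -0.535   0.2313] F [ 0.1023 -0.3878  0.2377] T [ 0.0319 -0.0135  0.0077] g 0.08521921648503981 q [-1.101   0.3135 -0.0471  1.2102 -0.      1.5708]
[[ 0.      0.8916  0.4527]
 [-0.      0.4527 -0.8916]
 [-1.     -0.      0.    ]]
cam in tool [-0.1415  0.0806 -0.0002] [[-0.0006  0.3112 -0.9504]
 [-0.0008  0.9504  0.3112]
 [ 1.      0.001  -0.0003]]
[ 0.4155 -0.2653  0.1532]
[ 0.2584 -0.2686  0.2045]
[ 0.3405 -0.2574  0.2081]
0
shift cm [ 1.1327 25.2328 -3.6729] rotvec [-1.1428  0.      0.    ] deg 65.48017526420347
3.141592653589793
shift cm [ 1.1327 25.2328 -3.6729] rotvec [ 1.9987  0.     -0.    ] deg 114.51982480685494
```

```bash
python3 - <<'E'
from h import *
move([.535,-.40,.22],down(np.radians(2.4)))
E
```

```text
shift cm [ 1.1328 29.5935 -0.1129] rotvec [-1.1428  0.      0.    ] deg 65.48017526420347
```

>>> step_arm:
  moves:
    - [1,0,3.7,0,-0.143,0,0]
    - [1,0,7.4,0,-0.286,0,0]
    - [1,0,11.1,0,-0.43,0,0]
    - [1,0,14.8,0,-0.573,0,0]
    - [1,0,18.5,0,-0.716,0,0]

```text
time_s: 1.45
eef_pos: [0.4378, -0.4505, 0.2314]
eef_rot: [0.133, 0.694, -0.133, 0.695]
contact_force: [0.5, -0.4, 0.7]
grip_width: 0.0855
```

```bash
python3 - <<'E'
from h import *
st(); move([.535,-.40,.22],down(np.radians(2.4)))
E
```

```text
t 1.45 p [ 0.4378 -0.4505  0.2314] F [ 0.5215 -0.4312  0.6847] T [-0.059   0.0288  0.0339] g 0.08554306519555464 q [-0.7997  0.3671  0.028   1.2314 -0.      1.1504]
shift cm [1.144  8.291  7.1579] rotvec [-0.4212  0.0002  0.0002] deg 24.13150421040834
```

>>> step_arm:
  moves:
    - [1,0.4,2.8,2.4,-0.14,0,0]
    - [1,0.8,5.6,4.8,-0.28,0,0]
    - [1,1.15,8.3,7.2,-0.421,0,0]
    - [1,1.15,8.3,7.2,-0.421,0,0]
    - [1,1.15,8.3,7.2,-0.421,0,0]

```text
time_s: 1.95
eef_pos: [0.5358, -0.3994, 0.2194]
eef_rot: [-0.015, 0.707, 0.015, 0.707]
contact_force: [-0.6, 0.5, 0.1]
grip_width: 0.085
```

```bash
python3 - <<'E'
from h import *
s=st(); print(R.from_quat(s["eef_rot"]).as_matrix())
im=read_camera("wrist"); ci=camera_info("wrist"); cv2.imwrite("pics/w1.png",im[:,:,::-1])
for t in ("stand_hole","probe_center","flange","probe"):
    print(t,[(np.round(k["location"],1),round(k["p"],2)) for k in nets.mark_of("wrist",t)[:3]])
print(proj(ci,[.537,-.389,.055]),proj(ci,[.537,-.389,.129]))
E
```

```text
t 1.95 p [ 0.5358 -0.3994  0.2194] F [-0.6359  0.5295  0.082 ] T [-0.0193  0.058  -0.0273] g 0.08502529871806766 q [-0.6403  0.4501  0.1227  1.244  -0.0005  0.8881]
[[-0.0008 -0.0423  0.9991]
 [-0.      0.9991  0.0423]
 [-1.      0.     -0.0008]]
stand_hole [(array([316.7, 177.4]), 0.65)]
probe_center [(array([350.4, 255.7]), 0.87), (array([445.7,  90.1]), 0.87), (array([319.1, 186.3]), 0.73)]
flange [(array([346.6, 250.1]), 0.91), (array([291.4, 248.8]), 0.75), (array([321.6, 178.4]), 0.7)]
probe [(array([347.6, 242.8]), 0.74), (array([286.9, 252.5]), 0.73), (array([320.3, 177.9]), 0.65)]
[319.9953 174.9884] [320.5421 196.1575]
```

View pics/w1.png

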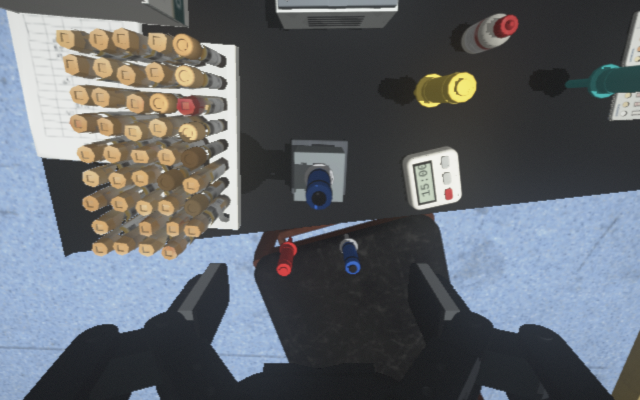

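```bash
python3 - <<'E'
from h import *
im=cv2.imread("pics/w1.png"); ci=camera_info("wrist")
c=cv2.resize(im[125:225,270:370],None,fx=6,fy=6,interpolation=cv2.INTER_CUBIC); cv2.imwrite("pics/w1c.png",c)
b,g,r=[im[:,:,i].astype(int) for i in range(3)]
m=(b>r+50)&(b>g+30)&(b<200)
for row in range(165,212,3):
    cs=[x for x in range(290,350) if m[row,x]]
    if cs: print(row,cs[0],cs[-1],(cs[0]+cs[-1])/2)
P=proj
for z in (.055,.059,.125,.129):
  print(z,proj(ci,[.537,-.389,z]))
s=sensors.sense(); print("tcp",proj(ci,s["eef_pos"]))
E
```

```text
186 313 324 318.5
189 310 327 318.5
192 308 329 318.5
195 307 330 318.5
198 307 330 318.5
201 308 329 318.5
204 310 328 319.0
207 313 323 318.0
0.055 [320.4817 174.0382]
0.059 [320.5144 174.9248]
0.125 [321.1995 193.5027]
0.129 [321.2524 194.9374]
tcp [317.3203 267.496 ]
```

View pics/w1c.png

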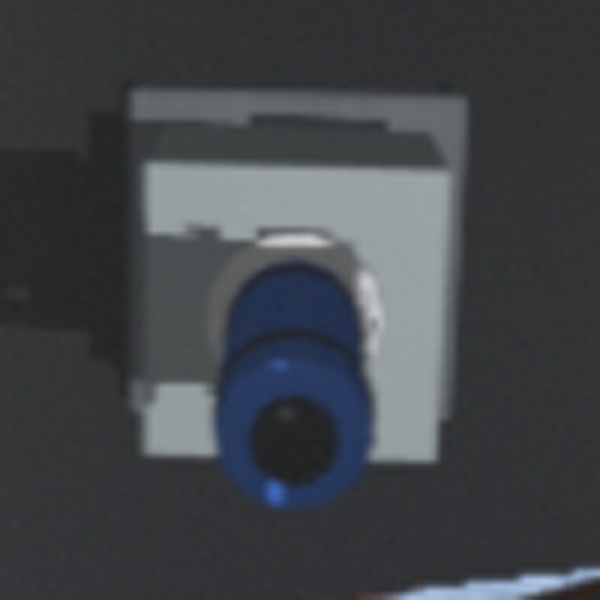

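```bash
python3 - <<'E'
from h import *
move([.535,-.391,.081],down(np.radians(2.4)))
E
```

```text
shift cm [13.9278  0.9884  0.0824] rotvec [-0.0021  0.0003  0.0005] deg 0.12263529929553608
```

>>> step_arm:
  moves:
    - [1,3,0.9,0,0,0,0]
    - [1,6,0.9,0,0,0,0]
    - [1,6,0.9,0,0,0,0]

```text
time_s: 2.5
eef_pos: [0.5311, -0.3906, 0.1564]
eef_rot: [-0.012, 0.709, 0.015, 0.705]
contact_force: [-0.8, -0.0, -1.3]
grip_width: 0.0856
```

```bash
python3 - <<'E'
from h import *
s=st()
im=read_camera("wrist"); ci=camera_info("wrist"); cv2.imwrite("pics/w2.png",im[:,:,::-1])
print(proj(ci,[.535,-.391,.125]),proj(ci,[.535,-.391,.055]))
move([.535,-.391,.081],down(np.radians(2.4)))
E
```

```text
t 2.5 p [ 0.5311 -0.3906  0.1564] F [-0.8277 -0.0105 -1.2512] T [ 0.0657  0.0377 -0.026 ] g 0.08556975073525279 q [-0.634   0.4656  0.0016  1.1133 -0.0003  0.8983]
[322.143  239.5023] [321.3049 204.2463]
shift cm [7.7745 0.0119 0.3047] rotvec [-0.0033 -0.003  -0.002 ] deg 0.2791664932743062
```

View pics/w2.png

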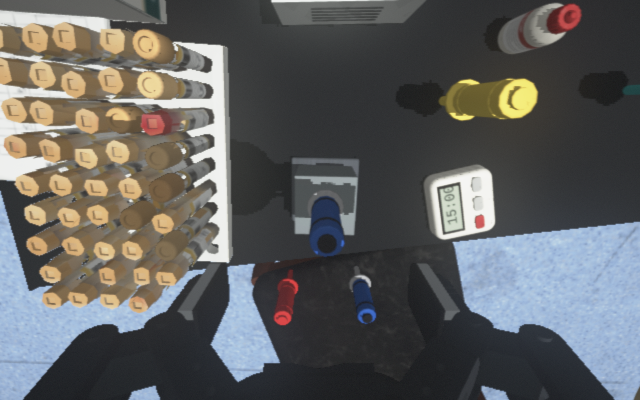

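>>> step_arm:
  moves:
    - [1,1,0,0.4,0,0,0]
    - [1,1,0,0.4,0,0,0]
    - [1,1,0,0.4,0,0,0]

```text
time_s: 2.85
eef_pos: [0.5366, -0.3916, 0.1495]
eef_rot: [-0.013, 0.708, 0.014, 0.706]
contact_force: [-0.6, 0.0, -0.2]
grip_width: 0.0851
```

```bash
python3 - <<'E'
from h import *
for i in range(2):
    s=st()
    ci=camera_info("wrist"); im=read_camera("wrist"); cv2.imwrite("pics/w3.png",im[:,:,::-1])
    im=im[:,:,::-1]
    b,g,r=[im[:,:,i].astype(int) for i in range(3)]
    m=(b>r+40)&(b>g+25)&(b<200)
    for row in range(220,275,4):
        cs=[x for x in range(295,350) if m[row,x]]
        if cs: print(row,cs[0],cs[-1],(cs[0]+cs[-1])/2)
    print(proj(ci,[.535,-.391,.125]),proj(ci,[.545,-.391,.125]),proj(ci,[.535,-.391,.055]))
move([.535,-.391,.081],down(np.radians(2.4)))
cv2.imwrite("pics/w3c.png",cv2.resize(im[150:290,250:400],None,fx=4,fy=4))
E
```

```text
t 2.85 p [ 0.5366 -0.3916  0.1495] F [-0.5909  0.0165 -0.2254] T [ 0.0272 -0.0024 -0.0501] g 0.08512215081373029 q [-0.6303  0.4755  0.0011  1.0988 -0.0003  0.902 ]
220 303 331 317.0
224 308 327 317.5
228 304 331 317.5
232 302 332 317.0
236 301 333 317.0
240 300 334 317.0
244 300 335 317.5
248 301 333 317.0
252 303 331 317.0
256 307 327 317.0
[314.7897 245.4   ] [331.8339 245.993 ] [315.8149 207.2532]
t 2.9 p [ 0.5367 -0.3917  0.1497] F [ 0.7103 -0.6323  0.283 ] T [ 0.016   0.0201 -0.0213] g 0.08547049565105855 q [-0.6303  0.4753  0.0011  1.0988 -0.0003  0.902 ]
220 303 331 317.0
224 308 327 317.5
228 303 330 316.5
232 302 332 317.0
236 300 333 316.5
240 300 334 317.0
244 300 334 317.0
248 301 333 317.0
252 303 331 317.0
256 307 326 316.5
[314.6835 245.2831] [331.7164 245.8753] [315.7193 207.1724]
shift cm [ 6.8636  0.0593 -0.1493] rotvec [-0.0034 -0.0019 -0.0011] deg 0.2323765749514923
```

View pics/w3c.png

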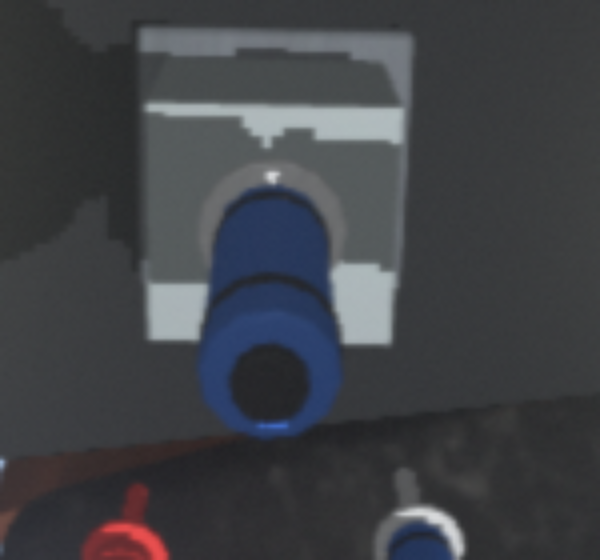

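>>> step_arm:
  moves:
    - [1,3,0.1,0,0,0,0]
    - [1,5.5,0.15,0,0,0,0]
    - [1,6.8,0.15,0,0,0,0]
    - [1,6.8,0.15,0,0,0,0]
    - [1,6.8,0.15,0,0,0,0]

```text
time_s: 3.45
eef_pos: [0.5369, -0.3903, 0.0825]
eef_rot: [-0.013, 0.707, 0.014, 0.706]
contact_force: [1.3, -0.9, 0.6]
grip_width: 0.0852
```

```bash
python3 - <<'E'
from h import *
s=st()
move([.5363,-.390,.081],down(np.radians(2.4)))
E
```

```text
t 3.45 p [ 0.5369 -0.3903  0.0825] F [ 1.2867 -0.9002  0.6009] T [-0.0411  0.0421  0.0177] g 0.08523821355834457 q [-0.6285  0.5206 -0.0878  0.9639 -0.0003  0.9038]
shift cm [ 0.1467  0.0358 -0.0537] rotvec [-0.0034 -0.0014 -0.0007] deg 0.21197057719710563
```

>>> step_arm:
  moves:
    - [0.5,0.1,0,0,0,0,0]
    - [0.2,0.1,0,0,0,0,0]
    - [0.0,0.1,0,0,0,0,0]
    - [0.0,0.1,0,0,0,0,0]
    - [0.0,0.1,0,0,0,0,0]
  squeeze: 50

```text
time_s: 3.95
eef_pos: [0.537, -0.3905, 0.0819]
eef_rot: [-0.014, 0.707, 0.014, 0.707]
contact_force: [-0.5, -0.1, 1.9]
grip_width: 0.021
```

>>> step_arm:
  moves:
    - [0,0,0,0,0,0,0]
    - [0,0,0,0,0,0,0]

```text
time_s: 4.15
eef_pos: [0.537, -0.3905, 0.0819]
eef_rot: [-0.014, 0.707, 0.014, 0.707]
contact_force: [-0.2, -0.0, 0.6]
grip_width: 0.0208
```

```bash
python3 - <<'E'
from h import *
for i in range(3):
    s=st()
    im=read_camera("wrist")
cv2.imwrite("pics/w4.png",im[:,:,::-1])
E
```

```text
t 4.15 p [ 0.537  -0.3905  0.0819] F [-0.1586 -0.02    0.6172] T [ 0.0079  0.0395 -0.0005] g 0.020795941193372795 q [-0.6285  0.521  -0.0886  0.9622 -0.0004  0.9038]
t 4.2 p [ 0.537  -0.3905  0.0819] F [-0.9925  0.2558 -0.0884] T [-0.016  -0.0003 -0.0658] g 0.020953768266926714 q [-0.6285  0.521  -0.0886  0.9622 -0.0004  0.9038]
t 4.25 p [ 0.537  -0.3905  0.0819] F [-0.0678  0.5347  1.5829] T [ 0.0687  0.0321 -0.0124] g 0.020822144966938492 q [-0.6285  0.521  -0.0886  0.9622 -0.0004  0.9038]
```

View pics/w4.png

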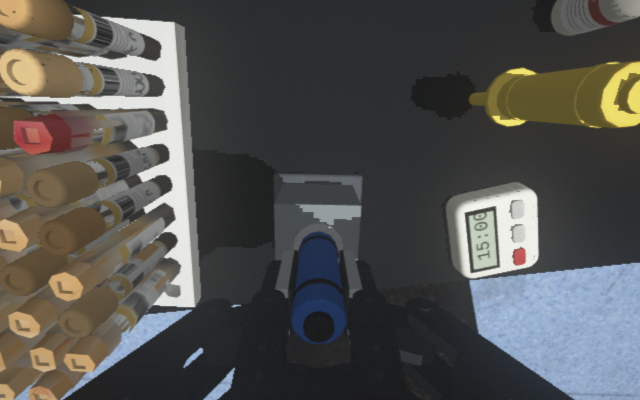

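>>> step_arm:
  moves:
    - [0,-1,0,0,0,0,0]
    - [0,-3,0,0,0,0,0]
    - [0,-6,0,0,0,0,0]
    - [0,-9,0,0,0,0,0]
    - [0,-9,0,0,0,0,0]

```text
time_s: 4.8
eef_pos: [0.5395, -0.3922, 0.1774]
eef_rot: [-0.015, 0.705, 0.012, 0.709]
contact_force: [0.6, -0.8, -1.0]
grip_width: 0.0209
```

```bash
python3 - <<'E'
from h import *
for i in range(3):
    s=st()
    im=read_camera("wrist")
cv2.imwrite("pics/w5.png",im[:,:,::-1])
s=read_camera("scene"); cv2.imwrite("pics/s5.png",s[:,:,::-1]);
move([.545,-.24,.175],down(np.radians(2.4)))
E
```

```text
t 4.8 p [ 0.5395 -0.3922  0.1774] F [ 0.5618 -0.7576 -0.9713] T [-0.0638 -0.0441 -0.0197] g 0.020859828650897236 q [-0.6285  0.4574  0.0378  1.1443 -0.0003  0.9038]
t 4.85 p [ 0.5385 -0.3916  0.1748] F [-0.8941  0.5138 -2.7806] T [-0.0143  0.0513 -0.0139] g 0.0210646477858439 q [-0.6285  0.4591  0.0345  1.1422 -0.0004  0.9038]
t 4.9 p [ 0.5375 -0.3908  0.1727] F [-0.8962  0.2227 -2.744 ] T [ 0.0384 -0.0411 -0.0292] g 0.020866128035048878 q [-0.6285  0.4606  0.032   1.1415 -0.0004  0.9038]
shift cm [-0.4211 14.9505  1.4455] rotvec [-0.0034 -0.0027 -0.0017] deg 0.267155092720856
```

View pics/w5.png

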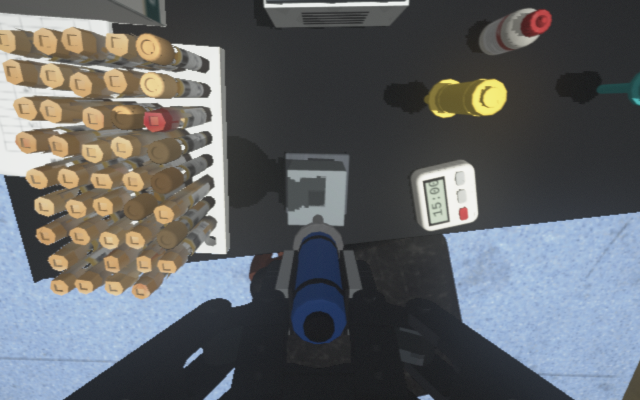

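View pics/s5.png

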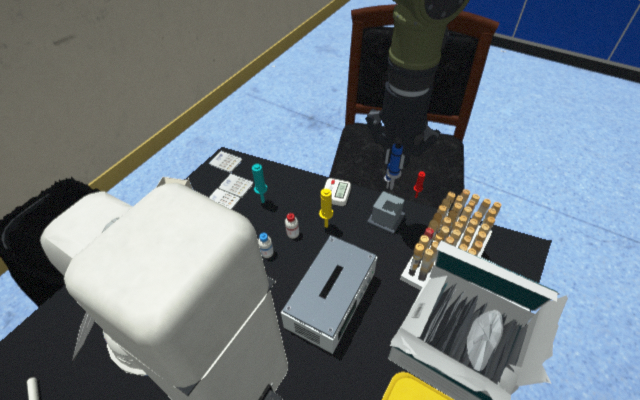

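>>> step_arm:
  moves:
    - [0,-1,3,0.2,0,0,0]
    - [0,-1.2,7,0.5,0,0,0]
    - [0,-1.2,11,0.8,0,0,0]
    - [0,-1.2,13,1,-0.0034,-0.0027,-0.0017]
    - [0,-1.2,13,1,-0.0034,-0.0027,-0.0017]

```text
time_s: 5.5
eef_pos: [0.5403, -0.2564, 0.1812]
eef_rot: [-0.015, 0.708, 0.017, 0.706]
contact_force: [-0.2, -1.0, -2.1]
grip_width: 0.0207
```

>>> step_arm:
  moves:
    - [0,0,0,0,0,0,0]
    - [0,0,0,0,0,0,0]

```text
time_s: 5.7
eef_pos: [0.5397, -0.2566, 0.1801]
eef_rot: [-0.015, 0.709, 0.017, 0.705]
contact_force: [-0.1, 0.2, -1.7]
grip_width: 0.0212
```

```bash
python3 - <<'E'
from h import *
s=st(); ci=camera_info("wrist")
im=read_camera("wrist")
cv2.imwrite("pics/w6.png",im[:,:,::-1])
print([(np.round(k["location"],1),round(k["p"],2)) for k in nets.mark_of("wrist","slot_mid")[:3]])
st()
for p in [(.54,-.158,.075),(.54,-.194,.075),(.54,-.122,.075)]: print(proj(ci,p))
E
```

```text
t 5.7 p [ 0.5397 -0.2566  0.1801] F [-0.1054  0.1781 -1.6845] T [-0.0291  0.0313 -0.0656] g 0.02117744963946318 q [-0.4441  0.3375 -0.1319  1.1068  0.0006  1.0817]
[(array([322.5,  74.4]), 0.96)]
t 5.8 p [ 0.54   -0.2572  0.1806] F [ 0.6344 -0.9498 -1.6876] T [0.0552 0.0207 0.0087] g 0.02102805294247419 q [-0.4448  0.3373 -0.1311  1.1068  0.0006  1.0818]
[324.4273  76.7063]
[322.0781 126.9981]
[327.0165  21.2776]
```

View pics/w6.png

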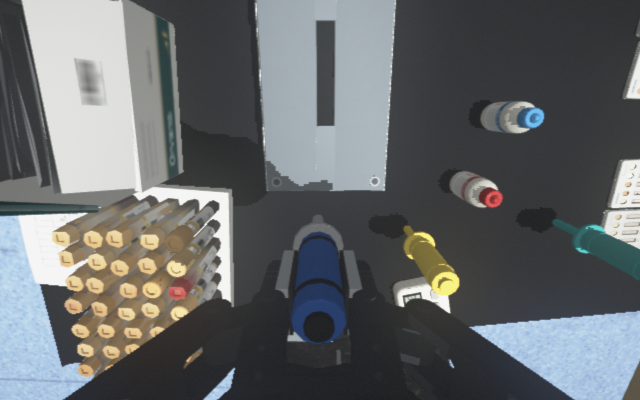

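```bash
python3 - <<'E'
from h import *
im=cv2.imread("pics/w6.png"); s=sensors.sense(); ci=camera_info("wrist")
g=cv2.cvtColor(im,cv2.COLOR_BGR2GRAY).astype(float)
pts=[]
for row in range(24,124,6):
    L=g[row,300:350]; 
    th=100
    # crossing
    i=next(k for k in range(len(L)-1) if L[k]>th and L[k+1]<=th); a=300+i+(L[i]-th)/(L[i]-L[i+1])
    j=next(k for k in range(len(L)-1,0,-1) if L[k]>th and L[k-1]<=th); b=300+j-(L[j]-th)/(L[j]-L[j-1])
    A=onz(ci,(a,row),.075);B=onz(ci,(b,row),.075); pts.append((A+B)/2); print(row,round(a,1),round(b,1),A[:2],B[:2],B[0]-A[0])
pts=np.array(pts); f=np.polyfit(pts[:,1],pts[:,0],1); print("x = ",f, "yaw deg",-np.degrees(np.arctan(f[0])), "x at y=-.158",np.polyval(f,-.158))
col=g[:,326]; print(col[14:26],col[118:134])
print(onz(ci,(326,19.5),.075),onz(ci,(326,126),.075))
for off in (.0719,): 
    print("tip proj",proj(ci,s["eef_pos"]+R.from_quat(s["eef_rot"]).apply([off,0,0])),"tip",s["eef_pos"]+R.from_quat(s["eef_rot"]).apply([off,0,0]))
cv2.imwrite("pics/w6c.png",cv2.resize(im[190:350,260:380],None,fx=4.5,fy=3.7,interpolation=cv2.INTER_CUBIC))
cv2.imwrite("pics/w6d.png",cv2.resize(im[0:200,250:410],None,fx=3,fy=3,interpolation=cv2.INTER_CUBIC))
E
```

```text
24 316.2 334.0 [ 0.533  -0.1246] [ 0.5455 -0.124 ] 0.01254750133969762
30 316.2 334.1 [ 0.5332 -0.1283] [ 0.5458 -0.1278] 0.01258830555869117
36 316.3 334.1 [ 0.5334 -0.1321] [ 0.546  -0.1315] 0.012607019385961538
42 316.4 334.0 [ 0.5336 -0.1359] [ 0.5462 -0.1354] 0.012590746631518934
48 316.6 334.0 [ 0.5339 -0.1398] [ 0.5464 -0.1392] 0.01247283638664265
54 316.6 333.9 [ 0.5341 -0.1437] [ 0.5466 -0.1431] 0.012478179261286582
60 316.7 334.0 [ 0.5343 -0.1476] [ 0.5468 -0.1471] 0.01253056168428579
66 316.7 333.9 [ 0.5345 -0.1516] [ 0.5471 -0.1511] 0.01257861688153461
72 316.7 333.9 [ 0.5347 -0.1557] [ 0.5473 -0.1551] 0.012592984623101655
78 316.7 333.7 [ 0.5348 -0.1597] [ 0.5473 -0.1592] 0.012500861808044439
84 316.7 333.7 [ 0.535  -0.1639] [ 0.5476 -0.1633] 0.012551985001941768
90 316.7 333.6 [ 0.5352 -0.168 ] [ 0.5478 -0.1675] 0.012557246636742625
96 316.7 333.5 [ 0.5354 -0.1723] [ 0.548  -0.1717] 0.01259645672789722
102 316.7 333.5 [ 0.5356 -0.1765] [ 0.5482 -0.176 ] 0.012630102802309917
108 316.8 333.6 [ 0.5358 -0.1808] [ 0.5485 -0.1803] 0.012725300478892643
114 316.8 333.5 [ 0.536  -0.1852] [ 0.5487 -0.1847] 0.01274335386325931
120 316.8 333.4 [ 0.5361 -0.1896] [ 0.5489 -0.1891] 0.012749236392669783
x =  [-0.0496  0.5332] yaw deg 2.839976714213251 x at y=-.158 0.5410144142116399
[178. 179. 179. 179. 178. 174. 128.  81.  71.  70.  70.  69.] [ 70.  70.  70.  70.  71.  68.  72.  98. 176. 184. 184. 184. 184. 184.
 185. 184.]
[ 0.5397 -0.1215  0.075 ] [ 0.5434 -0.1938  0.075 ]
tip proj [317.4722 217.9074] tip [ 0.5397 -0.257   0.1087]
```

View pics/w6c.png

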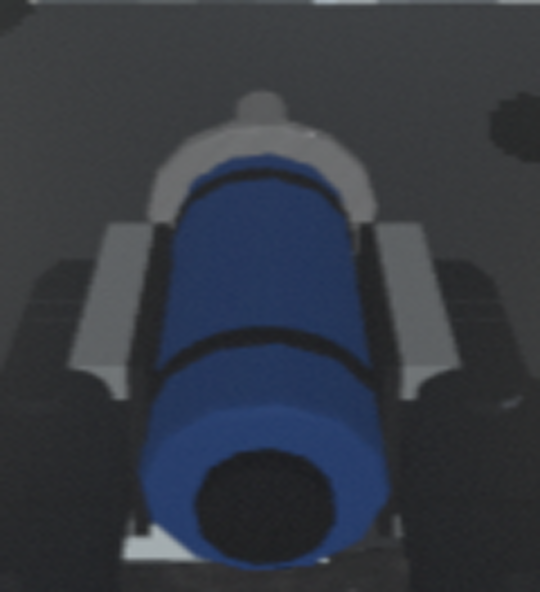

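View pics/w6d.png

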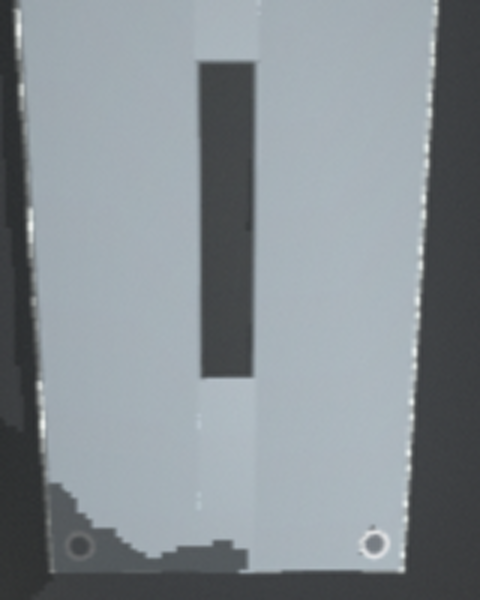

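```bash
python3 - <<'E'
from h import *
move([.5332+.0496*.188-.0002,-.188,.165],down(np.radians(2.84)))
E
```

```text
shift cm [1.5733 6.8989 0.5443] rotvec [-0.0054 -0.0036 -0.0026] deg 0.3999466439807253
```

>>> step_arm:
  moves:
    - [0,0,2.5,0.2,0,0,0]
    - [0,0,5,0.4,0,0,0]
    - [0,0.5,6.9,0.55,-0.0054,-0.0036,-0.0026]
    - [0,1.1,6.9,0.55,-0.0054,-0.0036,-0.0026]
    - [0,1.1,6.9,0.55,-0.0054,-0.0036,-0.0026]

```text
time_s: 6.3
eef_pos: [0.5418, -0.1885, 0.1688]
eef_rot: [-0.018, 0.707, 0.017, 0.706]
contact_force: [-0.4, -0.8, -2.2]
grip_width: 0.021
```

>>> step_arm:
  moves:
    - [0,0,0,0,0,0,0]
    - [0,0,0,0,0,0,0]

```text
time_s: 6.5
eef_pos: [0.5419, -0.1895, 0.1688]
eef_rot: [-0.017, 0.707, 0.017, 0.706]
contact_force: [-0.2, 0.3, -2.4]
grip_width: 0.0209
```

```bash
python3 - <<'E'
from h import *
s=st(); ci=camera_info("wrist")
im=read_camera("wrist")
cv2.imwrite("pics/w7.png",im[:,:,::-1])
Rt=R.from_quat(s["eef_rot"])
print(Rt.as_matrix()); F=[]
for i in range(4): read_camera("wrist"); F.append(sensors.sense()["contact_force"])
print(np.mean(F,0),np.std(F,0))
print("tip",s["eef_pos"]+Rt.apply([.0719,0,0]),proj(ci,s["eef_pos"]+Rt.apply([.0719,0,0])))
move([.5332+.0496*.188-.0002,-.188,.150],down(np.radians(2.84)))
cv2.imwrite("pics/w7c.png",cv2.resize(im[60:360,220:420,::-1],None,fx=2,fy=2,interpolation=cv2.INTER_CUBIC))
E
```

```text
t 6.5 p [ 0.5419 -0.1895  0.1688] F [-0.1563  0.3434 -2.4068] T [ 0.069   0.0082 -0.0044] g 0.020915995858729716 q [-0.3359  0.298  -0.2132  1.0609 -0.001   1.1869]
[[-0.0016 -0.0479  0.9988]
 [-0.0005  0.9989  0.0479]
 [-1.     -0.0004 -0.0016]]
[ 0.1403  0.3501 -1.7418] [0.274  0.5285 0.3827]
tip [ 0.5417 -0.1896  0.0969] [317.4792 217.9174]
shift cm [1.8929 0.0826 0.0459] rotvec [-0.0007 -0.0012  0.0003] deg 0.08423231093884488
```

View pics/w7c.png

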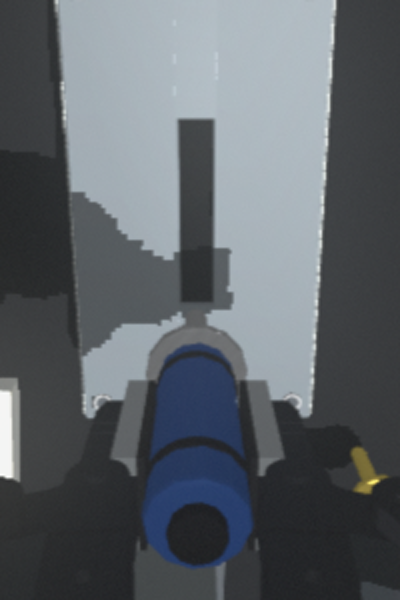

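```bash
cat >> h.py <<'E'
def slot(im,ci,rows,lo=280,hi=360,ztop=.075):
    g=cv2.cvtColor(im,cv2.COLOR_RGB2GRAY).astype(float); o=[]
    for r in rows:
        L=g[r,lo:hi]; c=hi-lo
        d=np.diff(cv2.GaussianBlur(L[None],(3,1),0)[0]); 
        a=int(np.argmin(d[:c//2+6])); b=int(np.argmax(d[a:]))+a
        A=onz(ci,(lo+a+.5,r),ztop);B=onz(ci,(lo+b+.5,r),ztop)
        if .011<np.hypot(*(B-A)[:2])<.0145:o.append((A+B)/2)
    o=np.array(o); return np.polyfit(o[:,1],o[:,0],1),len(o)
E
python3 - <<'E'
from h import *
ci=camera_info("wrist"); im=read_camera("wrist"); s=st()
f,n=slot(im,ci,range(122,178,3)); print(f,n,np.polyval(f,-.188),np.polyval(f,-.158))
g=cv2.cvtColor(im,cv2.COLOR_RGB2GRAY); print(g[205:214,316:320].mean(1), g[114:124,318])
for r in (119,210): print(onz(ci,(318,r),.075))
E
```

```text
t 6.8 p [ 0.5419 -0.1887  0.1689] F [ 0.4476 -0.0737 -1.9952] T [-0.0363 -0.0151  0.0213] g 0.020860210723658058 q [-0.3347  0.2974 -0.2138  1.0607 -0.0007  1.1871]
[-0.0609  0.5311] 19 0.5425871967848879 0.5407608203637616
[46.5  47.   46.75 47.   46.25 47.   55.5  76.25 87.  ] [185 185 186 185 185 178 126  77  71  70]
[ 0.5389 -0.1202  0.075 ]
[ 0.5423 -0.1904  0.075 ]
```

>>> step_arm:
  moves:
    - [0,0.7,0.05,0.05,0,-0.0012,0]
    - [0,1.4,0.1,0.05,0,-0.0012,0]
    - [0,1.9,0.1,0.05,0,-0.0012,0]
    - [0,1.9,0.1,0.05,0,-0.0012,0]
    - [0,1.9,0.1,0.05,0,-0.0012,0]

```text
time_s: 7.3
eef_pos: [0.5421, -0.1876, 0.1496]
eef_rot: [-0.017, 0.707, 0.017, 0.707]
contact_force: [0.7, 0.2, -1.8]
grip_width: 0.0207
```

```bash
python3 - <<'E'
from h import *
s=st(); ci=camera_info("wrist"); F=[]
im=read_camera("wrist"); F.append(sensors.sense()["contact_force"])
cv2.imwrite("pics/w8c.png",cv2.resize(im[60:360,220:420,::-1],None,fx=2,fy=2,interpolation=cv2.INTER_CUBIC))
for i in range(3): read_camera("wrist"); F.append(sensors.sense()["contact_force"])
print(np.mean(F,0)); f,n=slot(im,ci,range(130,190,3)); print(f,n,np.polyval(f,-.188),np.polyval(f,-.158))
move([.5422,-.187,.145],down(np.radians(2.84)))
E
```

```text
t 7.3 p [ 0.5421 -0.1876  0.1496] F [ 0.719   0.1757 -1.8127] T [ 0.0404 -0.037  -0.002 ] g 0.020706849004168817 q [-0.3329  0.3098 -0.2429  1.0187 -0.0002  1.1887]
[ 0.0493 -0.2097 -1.8675]
[-0.058   0.5314] 20 0.5423244802659567 0.540585582782355
shift cm [ 0.5232  0.0791 -0.0346] rotvec [-0.0006  0.0004  0.0004] deg 0.04880092839720359
```

View pics/w8c.png

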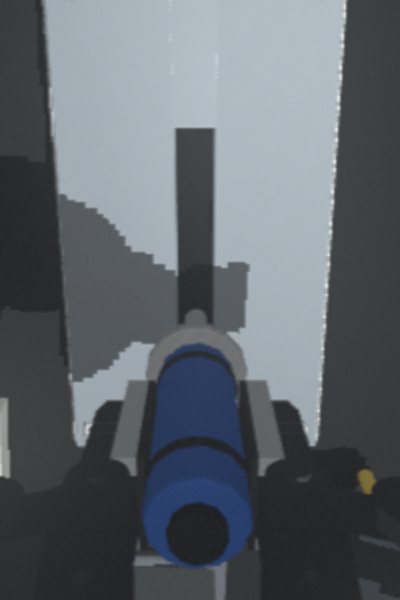

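>>> step_arm:
  moves:
    - [0,0,0.2,0,0,0,0]
    - [0,0.2,0.2,0,0,0,0]
    - [0,0.4,0.2,0,0,0,0]
    - [0,0.5,0.2,0,0,0,0]
    - [0,0.5,0.2,0,0,0,0]

```text
time_s: 8.0
eef_pos: [0.5423, -0.1857, 0.1449]
eef_rot: [-0.017, 0.707, 0.017, 0.707]
contact_force: [-0.0, -0.2, -1.6]
grip_width: 0.0213
```

```bash
cat >> h.py <<'E'
def avg(n=4,cam="wrist"):
    F=[];T=[]
    s=sensors.sense(); F.append(s["contact_force"]);T.append(s["wrist_torque"])
    for i in range(n):
        im=read_camera(cam); s=sensors.sense(); F.append(s["contact_force"]);T.append(s["wrist_torque"])
    print("t",s["time_s"],"p",s["eef_pos"],"F",np.mean(F,0),"T",np.mean(T,0),"sd",np.std(F,0)); return im
E
python3 - <<'E'
from h import *
avg()
E
```

```text
t 8.2 p [ 0.5425 -0.1858  0.1453] F [ 0.5369  0.5052 -1.559 ] T [-0.0008 -0.0096 -0.0053] sd [0.4899 0.4448 0.3408]
```

>>> step_arm:
  moves:
    - [0,0.1,0,0,0,0,0]
    - [0,0.2,0,0,0,0,0]
    - [0,0.25,0,0,0,0,0]
    - [0,0.25,0,0,0,0,0]

```text
time_s: 8.6
eef_pos: [0.5427, -0.1859, 0.1429]
eef_rot: [-0.018, 0.707, 0.017, 0.707]
contact_force: [0.4, -0.2, 0.1]
grip_width: 0.0205
```

```bash
python3 - <<'E'
from h import *
avg()
E
```

```text
t 8.8 p [ 0.5427 -0.1859  0.1429] F [-0.0916  0.1163 -0.1839] T [-0.0062  0.0409 -0.0159] sd [0.2991 0.3945 0.3294]
```

>>> step_arm:
  moves:
    - [0,0.1,0,0,0,0,0]
    - [0,0.2,0,0,0,0,0]
    - [0,0.25,0,0,0,0,0]
    - [0,0.25,0,0,0,0,0]

```text
time_s: 9.2
eef_pos: [0.5427, -0.1859, 0.1404]
eef_rot: [-0.018, 0.707, 0.017, 0.707]
contact_force: [0.4, 0.3, 0.9]
grip_width: 0.0209
```

```bash
python3 - <<'E'
from h import *
im=avg()
cv2.imwrite("pics/w9c.png",cv2.resize(im[60:360,220:420,::-1],None,fx=2,fy=2,interpolation=cv2.INTER_CUBIC))
move([.5332+.0496*.180,-.180,.1405],down(np.radians(2.84)))
E
```

```text
t 9.4 p [ 0.5426 -0.1859  0.1404] F [ 0.0228 -0.0225  0.9471] T [-0.0058  0.0548 -0.0029] sd [0.6425 0.5083 0.4214]
shift cm [-0.0061  0.5887 -0.0227] rotvec [-0.0006  0.0008  0.0006] deg 0.06667471167750959
```

View pics/w9c.png

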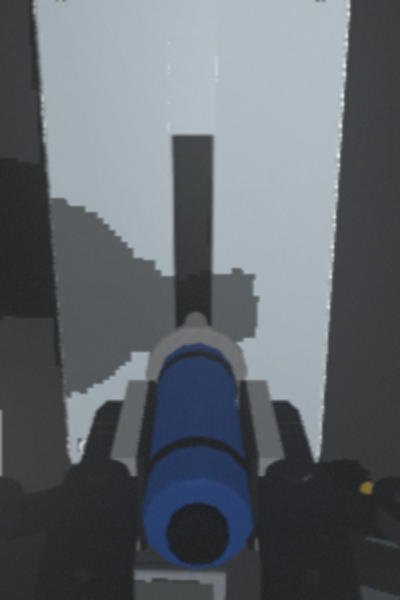

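```bash
python3 - <<'E'
from h import *
ci=camera_info("wrist"); im=read_camera("wrist"); s=st()
f,n=slot(im,ci,range(136,200,3)); print(f,n,np.polyval(f,-.186),np.polyval(f,-.158))
g=cv2.cvtColor(im,cv2.COLOR_RGB2GRAY).astype(int)
for r in (218,220,222): print(r,g[r,305:333])
for r in (218,222): print(onz(ci,(318,r),.078))
E
```

```text
t 9.45 p [ 0.5427 -0.1858  0.1404] F [-0.1495  0.0914  0.431 ] T [0.0143 0.0924 0.0464] g 0.02062581866135038 q [-0.3298  0.3151 -0.2577  0.997  -0.0003  1.192 ]
[-0.0403  0.5341] 21 0.541562253284214 0.5404348182460331
218 [90 86 74 48 43 43 44 52 74 90 94 94 93 94 95 95 88 72 51 46 62 82 92 92
 92 92 91 92]
220 [90 88 75 50 42 44 46 67 88 91 93 94 95 94 97 95 92 84 63 46 60 84 92 92
 92 92 90 91]
222 [90 88 76 53 46 56 71 83 92 94 94 96 95 94 95 96 95 96 85 64 68 86 91 91
 91 91 91 92]
[ 0.5429 -0.1824  0.078 ]
[ 0.5431 -0.1854  0.078 ]
```

>>> step_arm:
  moves:
    - [0,0,0,-0.05,0,0,0]
    - [0,0,0.05,-0.1,0,0,0]
    - [0,0,0.1,-0.1,0,0,0]
    - [0,0,0.15,-0.1,0,0,0]
    - [0,0,0.2,-0.1,0,0,0]

```text
time_s: 9.95
eef_pos: [0.5416, -0.1841, 0.1405]
eef_rot: [-0.018, 0.707, 0.017, 0.707]
contact_force: [-0.4, -1.6, 0.9]
grip_width: 0.0207
```

```bash
cat >> h.py <<'E'
def rel(im):
    g=cv2.cvtColor(im,cv2.COLOR_RGB2GRAY).astype(float)
    for r in (214,216,218,220):
        L=g[r,300:336]; d=np.diff(L)
        print(r,L.astype(int))
E
python3 - <<'E'
from h import *
im=avg(2); rel(im)
E
```

```text
t 10.05 p [ 0.5415 -0.1839  0.1404] F [-0.1831 -1.1947  0.9649] T [-0.3543 -0.0962 -0.0137] sd [0.5846 0.2786 0.0939]
214 [90 90 91 89 89 91 90 88 77 55 44 43 43 43 44 42 44 47 44 43 46 44 43 44
 46 45 48 67 86 92 92 92 92 91 92 92]
216 [90 90 90 91 91 91 90 88 78 57 46 44 43 44 50 58 66 72 75 67 57 47 44 44
 44 46 49 67 86 92 92 93 92 92 92 93]
218 [90 89 89 91 90 90 91 88 80 59 46 43 49 69 89 95 94 93 95 95 94 84 64 49
 43 44 50 68 86 92 92 91 92 92 92 93]
220 [90 89 90 90 90 90 91 89 80 61 44 46 66 89 91 93 94 95 95 97 93 91 84 61
 45 43 49 66 85 91 91 92 92 91 92 92]
```

>>> step_arm:
  moves:
    - [0,0,0.1,0,0,0,0]
    - [0,0,0.2,0,0,0,0]
    - [0,0,0.3,0,0,0,0]
    - [0,0,0.3,0,0,0,0]

```text
time_s: 10.45
eef_pos: [0.5412, -0.1806, 0.1403]
eef_rot: [-0.017, 0.707, 0.017, 0.707]
contact_force: [0.2, -0.9, 0.6]
grip_width: 0.0209
```

>>> step_arm:
  moves:
    - [0,0,0.1,0,0,0,0]
    - [0,0,0.2,0,0,0,0]
    - [0,0,0.3,0,0,0,0]
    - [0,0,0.3,0,0,0,0]

```text
time_s: 10.85
eef_pos: [0.541, -0.1774, 0.1403]
eef_rot: [-0.017, 0.707, 0.017, 0.707]
contact_force: [0.1, -0.3, 1.6]
grip_width: 0.0208
```

>>> step_arm:
  moves:
    - [0,0,0.1,0,0,0,0]
    - [0,0,0.2,0,0,0,0]
    - [0,0,0.3,0,0,0,0]
    - [0,0,0.3,0,0,0,0]

```text
time_s: 11.25
eef_pos: [0.5408, -0.1741, 0.1403]
eef_rot: [-0.017, 0.707, 0.018, 0.707]
contact_force: [-0.1, -0.5, 1.2]
grip_width: 0.0206
```

>>> step_arm:
  moves:
    - [0,0,0.1,0,0,0,0]
    - [0,0,0.2,0,0,0,0]
    - [0,0,0.3,0,0,0,0]
    - [0,0,0.3,0,0,0,0]

```text
time_s: 11.65
eef_pos: [0.5406, -0.1708, 0.1403]
eef_rot: [-0.017, 0.707, 0.018, 0.707]
contact_force: [0.5, -0.6, 0.8]
grip_width: 0.0211
```

```bash
python3 - <<'E'
from h import *
im=avg(2); rel(im)
E
```

```text
t 11.75 p [ 0.5407 -0.1709  0.1403] F [ 0.2752 -0.202   0.6898] T [-0.2102 -0.0583 -0.0104] sd [0.4593 0.2768 0.1592]
214 [90 91 90 91 90 91 92 90 84 61 45 43 43 45 43 44 45 43 45 46 46 45 44 45
 46 45 49 65 88 91 92 92 92 93 92 91]
216 [90 90 90 90 89 91 91 89 82 64 46 43 44 45 50 59 67 73 77 71 59 50 45 43
 45 43 48 66 87 93 92 91 90 92 91 92]
218 [91 89 90 91 90 90 91 90 81 64 45 42 49 71 90 94 94 95 95 96 92 85 65 49
 46 43 47 64 86 91 93 91 92 92 92 91]
220 [90 90 91 90 91 90 90 89 82 65 44 48 66 88 92 94 94 93 95 94 94 93 84 62
 46 43 48 64 86 91 91 92 91 91 91 92]
```

>>> step_arm:
  moves:
    - [0,0,0.1,0.02,0,0,0]
    - [0,0,0.2,0.02,0,0,0]
    - [0,0,0.3,0.02,0,0,0]
    - [0,0,0.3,0.02,0,0,0]

```text
time_s: 12.15
eef_pos: [0.5407, -0.1676, 0.1403]
eef_rot: [-0.017, 0.707, 0.018, 0.707]
contact_force: [0.1, -1.5, 1.9]
grip_width: 0.0208
```

>>> step_arm:
  moves:
    - [0,0,0.1,0,0,0,0]
    - [0,0,0.2,0,0,0,0]
    - [0,0,0.3,0,0,0,0]
    - [0,0,0.3,0,0,0,0]

```text
time_s: 12.55
eef_pos: [0.5406, -0.1644, 0.1403]
eef_rot: [-0.017, 0.707, 0.018, 0.707]
contact_force: [0.3, -0.9, 1.2]
grip_width: 0.0206
```

>>> step_arm:
  moves:
    - [0,0,0.1,0,0,0,0]
    - [0,0,0.2,0,0,0,0]
    - [0,0,0.3,0,0,0,0]
    - [0,0,0.3,0,0,0,0]

```text
time_s: 12.95
eef_pos: [0.5404, -0.1611, 0.1403]
eef_rot: [-0.017, 0.707, 0.018, 0.707]
contact_force: [0.6, -0.7, 1.3]
grip_width: 0.0212
```

>>> step_arm:
  moves:
    - [0,0,0.1,0,0,0,0]
    - [0,0,0.2,0,0,0,0]
    - [0,0,0.3,0,0,0,0]
    - [0,0,0.3,0,0,0,0]

```text
time_s: 13.35
eef_pos: [0.5402, -0.1578, 0.1403]
eef_rot: [-0.017, 0.707, 0.019, 0.707]
contact_force: [0.8, -1.1, 0.6]
grip_width: 0.0209
```

```bash
python3 - <<'E'
from h import *
im=avg(2); rel(im)
E
```

```text
t 13.45 p [ 0.5402 -0.1578  0.1403] F [ 0.3093 -0.4546  0.8352] T [-0.1849 -0.0216  0.0015] sd [0.4571 0.471  0.1556]
214 [90 92 91 91 92 90 91 88 77 56 45 44 43 47 44 45 46 46 46 44 46 46 45 47
 46 47 52 69 86 93 92 93 92 93 93 94]
216 [91 91 91 90 90 90 91 87 77 55 44 45 45 45 52 60 67 73 78 72 59 51 45 46
 44 48 55 72 88 92 93 92 93 92 92 92]
218 [90 90 89 90 90 92 90 88 77 54 46 44 51 71 89 94 94 95 94 97 94 85 66 50
 47 45 53 73 89 92 94 92 93 93 92 91]
220 [91 90 90 91 90 90 90 87 77 53 43 46 67 87 93 93 95 94 96 95 94 93 85 63
 47 46 56 73 89 91 92 93 93 92 92 94]
```

>>> step_arm:
  moves:
    - [0,0,0.1,0,0,0,0]
    - [0,0,0.2,0,0,0,0]
    - [0,0,0.3,0,0,0,0]
    - [0,0,0.3,0,0,0,0]

```text
time_s: 13.85
eef_pos: [0.54, -0.1545, 0.1403]
eef_rot: [-0.017, 0.707, 0.019, 0.707]
contact_force: [0.2, -0.8, 1.7]
grip_width: 0.0209
```

>>> step_arm:
  moves:
    - [0,0,0.1,0,0,0,0]
    - [0,0,0.2,0,0,0,0]
    - [0,0,0.3,0,0,0,0]
    - [0,0,0.3,0,0,0,0]

```text
time_s: 14.25
eef_pos: [0.5396, -0.1509, 0.1399]
eef_rot: [-0.017, 0.707, 0.019, 0.707]
contact_force: [-0.1, 0.6, -0.8]
grip_width: 0.0211
```

```bash
python3 - <<'E'
from h import *
im=avg(4); rel(im)
cv2.imwrite("pics/w10c.png",cv2.resize(im[60:360,220:420,::-1],None,fx=2,fy=2,interpolation=cv2.INTER_CUBIC))
E
```

```text
t 14.45 p [ 0.5397 -0.1511  0.14  ] F [ 0.5529  1.4365 -1.3   ] T [ 0.4091 -0.0791  0.0066] sd [0.4607 0.4693 0.3768]
214 [92 90 91 92 90 91 92 91 83 64 46 46 45 47 51 61 75 84 87 76 60 52 48 46
 48 46 49 66 87 94 93 93 93 93 93 93]
216 [91 90 90 91 90 90 92 90 82 64 46 45 51 71 92 94 94 95 96 96 95 86 66 51
 46 46 51 64 86 92 93 93 92 92 92 92]
218 [91 89 90 91 90 91 90 89 82 61 46 47 68 90 92 93 93 95 95 96 95 93 85 65
 48 46 50 66 85 93 91 93 91 91 94 93]
220 [91 90 90 89 91 90 90 89 82 64 46 48 68 89 93 93 94 95 94 96 95 92 88 70
 49 44 50 65 86 92 92 91 93 93 94 93]
```

>>> step_arm:
  moves:
    - [0,0,0.1,0,0,0,0]
    - [0,0,0.1,0,0,0,0]
    - [0,0,0.1,0,0,0,0]

```text
time_s: 14.75
eef_pos: [0.5395, -0.1503, 0.1399]
eef_rot: [-0.017, 0.707, 0.019, 0.707]
contact_force: [-0.0, -0.4, -1.3]
grip_width: 0.0206
```

```bash
python3 - <<'E'
from h import *
im=avg(4)
E
```

```text
t 14.95 p [ 0.5396 -0.1503  0.14  ] F [-0.0245 -0.2966 -1.5101] T [-0.0076 -0.0017 -0.0036] sd [0.099  0.4218 0.3881]
```

>>> step_arm:
  moves:
    - [0,0,0.1,0,0,0,0]
    - [0,0,0.1,0,0,0,0]
    - [0,0.1,0.1,0,0,0,0]
    - [0,0.2,0.1,0,0,0,0]
    - [0,0.3,0.1,0,0,0,0]

```text
time_s: 15.45
eef_pos: [0.5395, -0.1492, 0.1369]
eef_rot: [-0.017, 0.707, 0.019, 0.707]
contact_force: [-0.1, 1.2, -1.7]
grip_width: 0.0208
```

```bash
python3 - <<'E'
from h import *
im=avg(3)
s=st(); print(R.from_quat(s["eef_rot"]).as_matrix())
E
```

```text
t 15.6 p [ 0.5395 -0.1492  0.1369] F [-0.2866  0.2125 -1.6276] T [-0.0278 -0.0312  0.0068] sd [0.3418 0.6094 0.079 ]
t 15.6 p [ 0.5395 -0.1492  0.1369] F [-0.8753 -0.2405 -1.6104] T [-0.0096 -0.0033 -0.0076] g 0.02073706290380425 q [-0.2719  0.2951 -0.2939  0.9831  0.0035  1.2483]
[[-0.0003 -0.0505  0.9987]
 [ 0.0037  0.9987  0.0506]
 [-1.      0.0037 -0.0001]]
```

>>> step_arm:
  moves:
    - [0,0.3,0,0,0,0,0]
    - [0,0.6,0,0,0,0,0]
    - [0,0.9,0,0,0,0,0]
    - [0,1.2,0,0,0,0,0]
    - [0,1.2,0,0,0,0,0]

```text
time_s: 16.1
eef_pos: [0.5391, -0.1491, 0.1243]
eef_rot: [-0.016, 0.707, 0.019, 0.706]
contact_force: [0.2, -0.1, -0.9]
grip_width: 0.0205
```

```bash
python3 - <<'E'
from h import *
im=avg(3)
E
```

```text
t 16.25 p [ 0.5393 -0.1491  0.1249] F [-0.3636 -0.2118 -0.9397] T [ 0.002   0.0409 -0.0145] sd [0.3646 0.0612 0.5199]
```

>>> step_arm:
  moves:
    - [0,0.3,0,0,0,0,0]
    - [0,0.6,0,0,0,0,0]
    - [0,0.9,0,0,0,0,0]
    - [0,1.2,0,0,0,0,0]
    - [0,1.2,0,0,0,0,0]

```text
time_s: 16.75
eef_pos: [0.539, -0.149, 0.1123]
eef_rot: [-0.016, 0.707, 0.019, 0.706]
contact_force: [0.8, 0.1, -1.5]
grip_width: 0.021
```

```bash
python3 - <<'E'
from h import *
im=avg(3); cv2.imwrite("pics/w11.png",im[:,:,::-1])
s=read_camera("scene"); cv2.imwrite("pics/s11.png",cv2.resize(s[100:340,220:460,::-1],None,fx=2.4,fy=2.4,interpolation=cv2.INTER_CUBIC))
move([.5393,-.1491,.105],down(np.radians(2.84)))
E
```

```text
t 16.9 p [ 0.5392 -0.149   0.1129] F [-0.0253  0.0062 -1.1667] T [0.0158 0.0115 0.0237] sd [0.7164 0.4658 0.5495]
shift cm [ 0.7923 -0.0031 -0.0012] rotvec [ 0.001  -0.0005 -0.0038] deg 0.22589169896613653
```

View pics/w11.png

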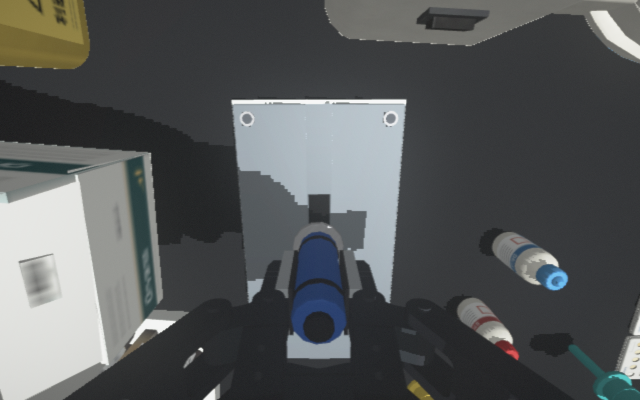

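View pics/s11.png

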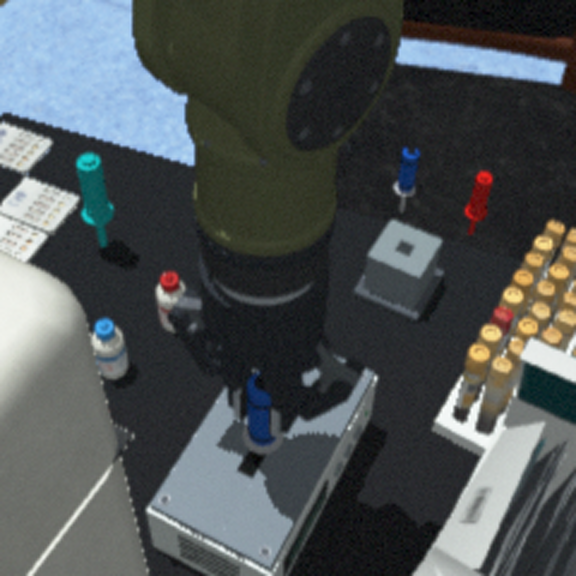

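>>> step_arm:
  moves:
    - [0,0.2,0,0,0,0,-0.002]
    - [0,0.4,0,0,0,0,-0.0038]
    - [0,0.6,0,0,0,0,-0.0038]
    - [0,0.8,0,0,0,0,-0.0038]
    - [0,0.8,0,0,0,0,-0.0038]

```text
time_s: 17.45
eef_pos: [0.539, -0.149, 0.1045]
eef_rot: [-0.018, 0.707, 0.018, 0.706]
contact_force: [0.0, -0.3, -1.3]
grip_width: 0.0209
```

```bash
python3 - <<'E'
from h import *
im=avg(3)
E
```

```text
t 17.6 p [ 0.5392 -0.149   0.1048] F [-0.1791  0.1237 -1.2093] T [0.0484 0.0411 0.0215] sd [0.2301 0.3259 0.5483]
```

>>> step_arm:
  moves:
    - [0,0.1,0,0,0,0,0]
    - [0,0.2,0,0,0,0,0]
    - [0,0.25,0,0,0,0,0]
    - [0,0.25,0,0,0,0,0]

```text
time_s: 18.0
eef_pos: [0.5392, -0.149, 0.1023]
eef_rot: [-0.018, 0.707, 0.018, 0.707]
contact_force: [0.8, 0.5, -0.8]
grip_width: 0.0206
```

```bash
python3 - <<'E'
from h import *
im=avg(3)
E
```

```text
t 18.15 p [ 0.5392 -0.149   0.1024] F [ 0.309  -0.191  -1.0542] T [ 0.0044 -0.0039 -0.034 ] sd [0.4731 0.459  0.4316]
```

>>> step_arm:
  moves:
    - [0,0.05,0,0,0,0,0]
    - [0,0.1,0,0,0,0,0]
    - [0,0.1,0,0,0,0,0]

```text
time_s: 18.45
eef_pos: [0.5393, -0.1491, 0.1019]
eef_rot: [-0.018, 0.707, 0.018, 0.707]
contact_force: [-2.2, 0.1, 5.1]
grip_width: 0.021
```

```bash
python3 - <<'E'
from h import *
im=avg(3)
cv2.imwrite("pics/w12c.png",cv2.resize(im[150:360,240:400,::-1],None,fx=3,fy=2.8,interpolation=cv2.INTER_CUBIC))
E
```

```text
t 18.6 p [ 0.5393 -0.1491  0.1019] F [-2.414   0.2367  5.277 ] T [ 0.1325  0.4601 -0.0044] sd [0.4153 0.2157 0.3097]
```

View pics/w12c.png

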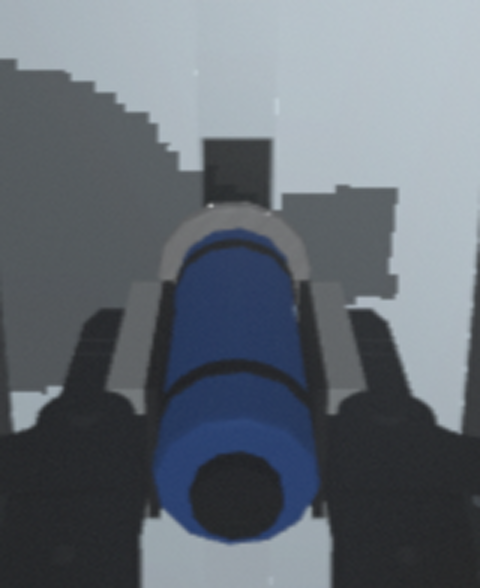

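>>> step_arm:
  moves:
    - [0.3,0,0,0,0,0,0]
    - [0.35,0,0,0,0,0,0]
    - [0.5,0,0,0,0,0,0]
    - [1,0,0,0,0,0,0]
    - [1,0,0,0,0,0,0]

```text
time_s: 19.1
eef_pos: [0.5392, -0.1491, 0.1017]
eef_rot: [-0.018, 0.707, 0.018, 0.707]
contact_force: [0.5, 1.0, -0.4]
grip_width: 0.07
```

>>> step_arm:
  moves:
    - [1,0,0,0,0,0,0]
    - [1,0,0,0,0,0,0]

```text
time_s: 19.3
eef_pos: [0.5392, -0.1491, 0.1017]
eef_rot: [-0.018, 0.707, 0.018, 0.707]
contact_force: [-0.6, -0.2, -0.0]
grip_width: 0.0853
```

```bash
python3 - <<'E'
from h import *
im=avg(3); st()
cv2.imwrite("pics/w13.png",im[:,:,::-1])
E
```

```text
t 19.45 p [ 0.5392 -0.1491  0.1017] F [-0.4267 -0.0475 -0.1874] T [-0.0137  0.013   0.0312] sd [0.2975 0.1193 0.2758]
t 19.45 p [ 0.5392 -0.1491  0.1017] F [-0.4288 -0.1074 -0.6642] T [-0.0328  0.0257  0.0318] g 0.08520937690208989 q [-0.2696  0.324  -0.3412  0.906  -0.0002  1.2507]
```

View pics/w13.png

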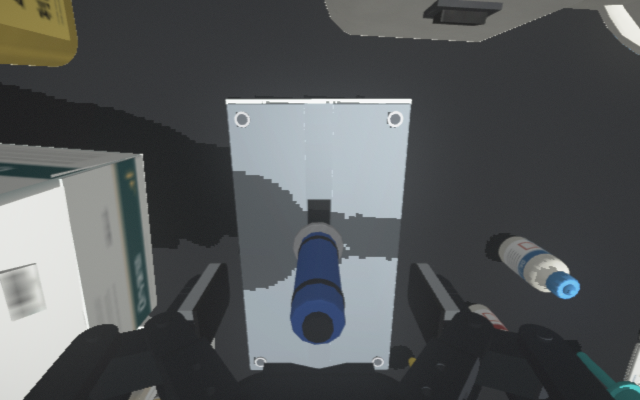

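Released; the probe stands on the cover. Now I'll retreat straight up, starting gently.

>>> step_arm:
  moves:
    - [1,-1,0,0,0,0,0]
    - [1,-4,0,0,0,0,0]
    - [1,-8,0,0,0,0,0]
    - [1,-12,0,0,0,0,0]
    - [1,-13,0,0,0,0,0]

```text
time_s: 19.95
eef_pos: [0.5417, -0.1497, 0.2374]
eef_rot: [-0.019, 0.704, 0.017, 0.709]
contact_force: [0.2, -0.8, 0.2]
grip_width: 0.0852
```

>>> step_arm:
  moves:
    - [1,0,-4,0,0,0,0]
    - [1,0,-8,0,0,0,0]
    - [1,0,-8,0,0,0,0]
    - [1,0,-8,0,0,0,0]

```text
time_s: 20.35
eef_pos: [0.5453, -0.2301, 0.2373]
eef_rot: [-0.018, 0.705, 0.017, 0.709]
contact_force: [0.1, 1.0, -0.2]
grip_width: 0.0855
```

```bash
python3 - <<'E'
from h import *
im=avg(1); ci=camera_info("wrist")
cv2.imwrite("pics/w14.png",im[:,:,::-1])
t=read_camera("top"); cv2.imwrite("pics/t14.png",cv2.resize(t[120:320,200:430,::-1],None,fx=3,fy=3,interpolation=cv2.INTER_CUBIC))
s=read_camera("scene"); cv2.imwrite("pics/s14.png",cv2.resize(s[140:360,240:500,::-1],None,fx=2.7,fy=2.7,interpolation=cv2.INTER_CUBIC))
for z in (.079,.145,.149): print(z,proj(ci,[.5393,-.1495,z]))
E
```

```text
t 20.4 p [ 0.5453 -0.2294  0.2373] F [-0.2245  0.5061 -0.6397] T [0.0388 0.0273 0.0051] sd [0.3243 0.4765 0.4513]
0.079 [314.2086 102.2616]
0.145 [313.7241 102.4619]
0.149 [313.6858 102.4777]
```

View pics/w14.png

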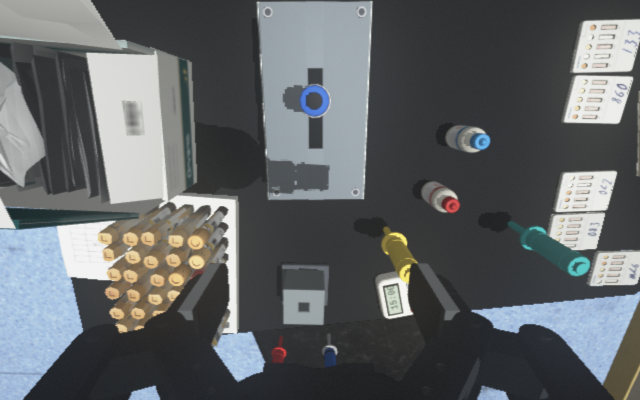

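View pics/t14.png

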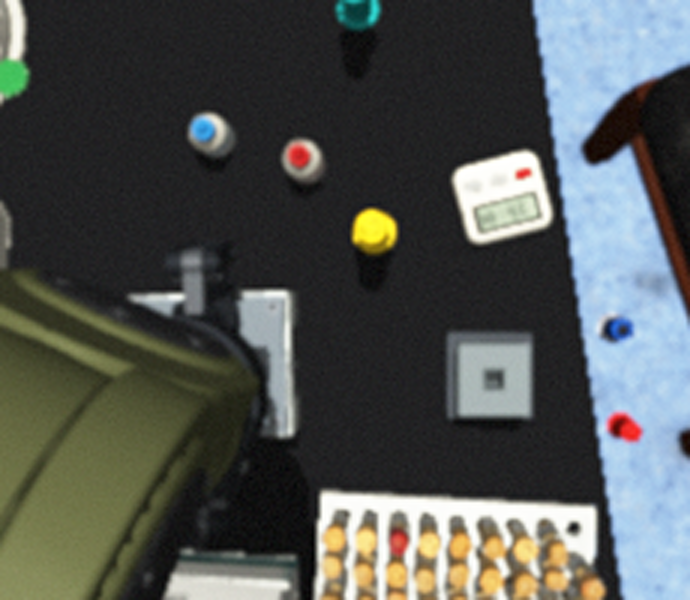

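View pics/s14.png

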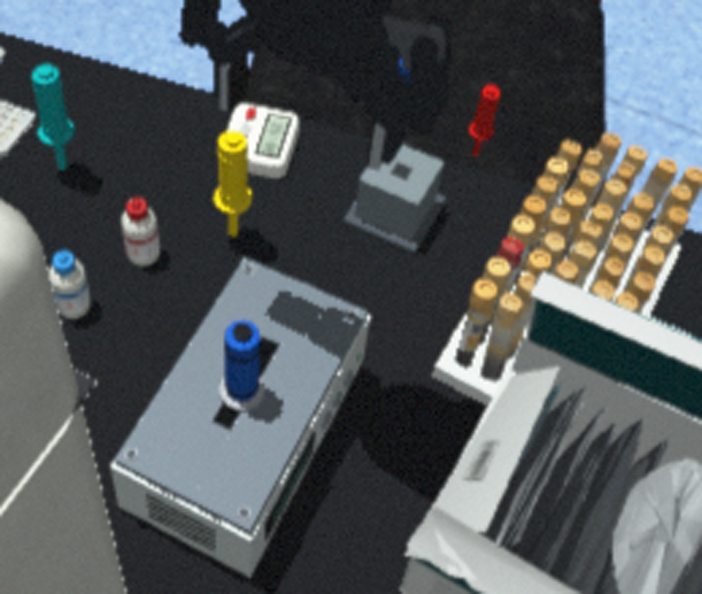

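The probe stands upright at wrist pixel (315,101), and the predicted pixel for its axis is (314,102). Its flange is on the cover, and the bottles and timer are in the same top-view positions as before.

```bash
python3 - <<'E'
from station import finish_job
print(finish_job())
E
```

```text
the job is handed in; nothing more can be done
None
```

The probe is in the heater's well with its flange on the cover. I handed the job in at about 20.5 s of the 64 s allowed.

- **Pick-up:** I took the larger blue-handled probe from its stand with a 50 N grip on the handle.
- **Finding the well:** I slid the sprung tip along the slot with about 2.5–3 N of vertical force. It dropped in about 7 mm from the slot's middle, on the heater's +y side. The vertical force there fell to about 0.3 N and the sideways force to nearly zero.
- **Seating:** I pushed the probe down by hand in short steps. The flange met the cover at the height expected from the stand measurement, with about 6.5 N of vertical force. I then released it and backed away.
- **Forces:** The readings on the sheath stayed at about 3 N or less.
- **Last checks:** The wrist and scene pictures show the probe upright, flange on the cover and the gripper clear. The bottles and timer look the same in the top and scene pictures as at the start.
- **Disagreements:**
  - Slot centre-line estimates from single pictures differed by about 1 mm. I used the tip's position relative to the slot within one picture and shifted 1 mm sideways to centre it.
  - At first flange contact there was a sideways force of about 2.4 N and a moment of 0.46 N m. Both disappeared on release.

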